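# Load the long test tile onto the kiln shelf

### The job

The long thin test tile on the low drying bench is too thin to pick up where it lies: slide it towards you until its end clearly sticks out over the bench's front edge (about three to five centimetres), then grip that end, lift the tile off and lay it flat in the middle of the kiln shelf. Set it down rather than dropping it (let go within about two centimetres of the shelf), and leave the short tile where it is.

Things in the scene. Friction and masses are not known exactly. Their poses are not given: they have to be found in the camera images.
- long_tile: Buff clay tile 150 mm long (its x) x 42 wide (y) x 3 thick, 45 g; origin: centre of underside. Flat on the bench, left or right of the short tile, long side front to back within 8 degrees, near (-x) end 10 to 45 mm behind the front edge. Slides when pressed on top with 5 to 25 N and drawn along; stays lying with up to 60 mm sticking out, which can be gripped across its width from above.
- short_tile: The tile to leave alone: same clay, 80 mm long (x) x 42 wide (y) x 3 thick, origin at the centre of its underside. It lies on the bench about 110 mm beside the long tile, centre to centre.
- bench: Fixed low wooden bench, dark top 250 x 250 mm, 60 mm above the table. Origin on the table under its centre; x runs front to back. Straight front edge, facing the robot, at x = -125 mm. Top 20 mm thick; cheeks below set back 40 mm from the edge; nothing stands before it. A cream pot (52 mm wide and high) is fixed on top at x = +94, y = 0. Bench and kiln shelf are on either side of the centre line.
- kiln_shelf: Fixed grey-brown slab flat on the table, 260 mm (its x, away from the robot) x 240 mm (y), upper face 20 mm above the table. Origin on the table under its centre. Two round props, 28 mm wide and 40 high, are fixed on its far corners (x = +108, y = +-98 mm); the rest is empty.
There are look-alikes about, which are no part of the job. Leave any green look-alike of the long_tile alone.

How it is judged:
On the way, in this order (a step that is already met when the one before it is completed fails the run):
1. the long tile lies flat on the bench with its near end at least 25 mm out over the bench's front edge (x of long_tile in the frame of bench between -0.125 and -0.075 m and z of long_tile in the frame of bench between 0.056 and 0.064 m and angle between long_tile's own z axis and vertical below 0.1 rad), for 0.2 s.
2. the long tile is held in the fingers and lifted at least 25 mm above the bench top (contact force between the fingers and long_tile above 0.5 N and height (world z) of long_tile above 0.085 m), for 0.1 s.
3. still held, the long tile is lowered over the middle of the kiln shelf, its centre less than 35 mm above the shelf's face (contact force between the fingers and long_tile above 0.3 N and z of long_tile in the frame of kiln_shelf below 0.055 m and horizontal distance between long_tile and kiln_shelf below 0.05 m), for 0.05 s.
At the end, for the whole second after the job is handed in: The long tile lies still and flat (within 4 degrees) on the kiln shelf's upper face, its centre within 40 mm of the shelf's centre, in any direction, released (horizontal distance between long_tile and kiln_shelf below 0.04 m and z of long_tile in the frame of kiln_shelf between 0.016 and 0.025 m and angle between long_tile's own z axis and vertical below 0.07 rad and linear speed of long_tile below 0.02 m/s); the robot touches nothing.
It fails at once if the short tile is moved by more than 30 mm (distance of short_tile from where it was at the start of the episode above 0.03 m).
It also fails if it takes over 51 s, if anything falls off the work surface, if the arm or the gripper's body presses on something with over 40 N, if the wrist force passes 120 N, or if a joint passes its speed limit or range.

### The arm

A 6-joint arm with a two-finger parallel gripper is mounted at the origin on the work surface. World frame = base frame: x ahead of the robot, y to its left, z up, the work surface at z = 0. Lengths are in m, angles in rad, forces in N, time in s.
With the tool pointing down it reaches from about 0.15 to 0.775 m from the base axis. Payload 6.1 kg.
Tool frame: the origin (TCP) lies at the very end of the fingers, on their centre line; the grasp point (between the pads) lies 19 mm behind it (grip_depth is the distance from the TCP to the grasp point, in m); z points along the fingers, y is the direction in which the jaws open and shut (so a half turn about z gives the same grasp; the last joint's range is limited). The gripper opens to 85 mm and grips with 20 to 120 N. Pads are 22 mm wide; open, the fingers measure 114 mm over their backs; the gripper's body (76 mm by 85 mm) begins 54 mm behind the grasp point. The pads swing forward as they close: fully open they stand 13 mm farther back than shut.
Start: joints at [-1.29, 0.126, -0.04, 1.405, 0, 1.571], TCP at [0.145, -0.504, 0.231] pointing down, gripper open.
Joint ranges: [-2.72, 2.72], [-0.95, 1.95], [-1.27, 1.35], [-1.78, 2.02], [-1.46, 1.47], [-3.14, 3.14]. Speed limits (rad/s): [2.39, 2.39, 3.01, 3.14, 3.14, 3.14].

### API

Orientations are given as a unit quaternion [x, y, z, w].
In Python, from bench import sense, camera, job_done, grip_depth gives the robot as it stands.
- The arm moves only by the tool step_arm, never from a script. Its argument "deltas" is text: rows parted by semicolons, each of 7 numbers parted by spaces: the gripper's target within -1 to 1 (fully open at 1, half-way at 0, shut at -1), then the shift along the tool's x, y, z in units of 40 mm (1.0 is 40 mm), then the turn, a rotation vector about the tool's x, y, z in units of 8 degrees (1.0 is 8 degrees). A call has 1 to 20 rows; each row shifts and turns the pose as measured when the row begins, along the tool's axes as they then stand; what a row does not reach is not made up. A row lasts 1/8 s, in which the tool goes at most 62.5 mm and 10.7 degrees, less where a joint would pass 70% of its speed; a pose out of reach is approached as far as the arm can. A call is refused whole if a number of a shift passes 1 or a number of a turn 1, either way. A call with a gripper value outside its range is refused whole. The fingers move at their own pace and stop on an object; "force" is the grip in N (left out, the last holds). Time passes only in rows, so rows that do not move let the fingers close. It gives the time, the measured TCP pose, the force and the opening at its end, in the units of the state.
- sense(): the state, without advancing time (a new reading comes with each control period).
- camera(name): name is "scene" or "side" or "wrist"; returns a dict with "img" (400x640x3 uint8, red, green, blue), "fovy" (degrees; the focal length in pixels is half the picture's height over the tangent of half this angle, whatever the lens; pixels are square), "cx", "cy" (the principal point, pixels), "k1" (the pictures are not rectified: a ray, as slopes to the right and down, at radius r is drawn at 1 + k1 r^2 times it, then the intrinsics apply), "origin" and "attitude" of the camera in the world; the wrist camera has in their place "hand_eye" (4x4, takes a point from camera to tool coordinates, whose origin is the TCP and whose axes are the flange's). Camera axes: x right, y up, looking along -z (the intrinsics and any distortion apply to the point x, -y, -z); pixel columns grow to the right and rows downward; lengths in m; the calibration is good to about 2 mm. A picture is of the moment at which its call begins: read the wrist's pose just before it. There is no depth.
- job_done(): hands the job in, once; it reports no verdict.
The state is a dict: "time_s": time; "q": joint angles; "joint_velocities": joint speeds; "joint_torque": joint torques, N m; "eef_pos": TCP position; "eef_rot": TCP orientation; "ft_force": force on the tool from outside, world axes, zero at the start; "torque": the same for the moment, N m; "opening": finger opening in m.
Only numpy, scipy, OpenCV 4.12 (cv2) and the standard library are available. Lean on these libraries where they do the work, as an engineer would, in place of code of your own. Each camera call takes 0.05 s, during which the arm holds its last target.

## Working session

There is one attempt and no reset: what is moved stays moved. The work goes in short steps, Python scripts to look and compute and a tool call to move; the robot and the scene stay as the last step left them, time stands still between calls to the robot, and variables do not carry over. Pictures are saved under pics/ and viewed, and the job is handed in when it is done.

Besides the shell and the picture viewer there is one more tool, called after ">>>" by a JSON object that holds its "api" and its "payload", one argument or row to a line. step_arm: Moves the arm, as the interface text tells. Its arguments: {"type":"object","properties":{"deltas":{"type":"string"},"force":{"type":"number"}},"required":["deltas"]}

```bash
mkdir -p pics; ls; cat > h.py <<'E'
from bench import sense,camera,job_done,grip_depth
import numpy as np,cv2
from scipy.spatial.transform import Rotation as R
def att(a):
    a=np.array(a,float)
    return R.from_quat(a).as_matrix() if a.size==4 else a.reshape(3,3)
def snap(n,f=None):
    s=sense(); c=camera(n)
    if 'hand_eye' in c:
        H=np.array(c['hand_eye']); M=R.from_quat(s['eef_rot']).as_matrix()
        c['R']=M@H[:3,:3]; c['o']=M@H[:3,3]+np.array(s['eef_pos'])
    else: c['R']=att(c['attitude']); c['o']=np.array(c['origin'])
    if f: cv2.imwrite('pics/'+f,c['img'][:,:,::-1])
    return c
def K(c):
    f=200/np.tan(np.radians(c['fovy'])/2); return np.array([[f,0,c['cx']],[0,f,c['cy']],[0,0,1.]])
def ray(c,px,z):
    p=np.array(px,float).reshape(-1,1,2)
    u=cv2.undistortPoints(p,K(c),np.array([c['k1'],0,0,0.]))[:,0]
    d=np.c_[u[:,0],-u[:,1],-np.ones(len(u))]@c['R'].T
    t=(z-c['o'][2])/d[:,2]
    return c['o']+d*t[:,None]
E
python3 - <<'E'
from h import *
for n in('scene','side','wrist'):
    c=snap(n,n+'0.png'); print(n,c['fovy'],c['k1'],c['o'].round(3),c['R'].round(2).tolist())
s=sense();print(s['time_s'],s['eef_pos'],s['eef_rot'],s['opening'],grip_depth)
E
```

```text
pics
scene 56.47643599728286 -0.0619765242770872 [ 1.318 -0.138  0.607] [[0.2, -0.53, 0.82], [0.98, 0.11, -0.17], [0.0, 0.84, 0.54]]
side 52.052679120478494 -0.08047407465308694 [0.075 0.809 0.661] [[-0.87, 0.28, -0.4], [-0.49, -0.48, 0.73], [0.01, 0.83, 0.56]]
wrist 59.89726527204854 -0.02018239549337309 [ 0.222 -0.483  0.373] [[0.28, 0.91, 0.3], [-0.96, 0.26, 0.08], [-0.0, -0.31, 0.95]]
0.15 [ 0.14541262 -0.50414954  0.23071329] [ 9.90161156e-01  1.39930456e-01 -7.11085417e-05 -5.88953350e-04] 0.08548982165852333 0.0187
```

View pics/scene0.png

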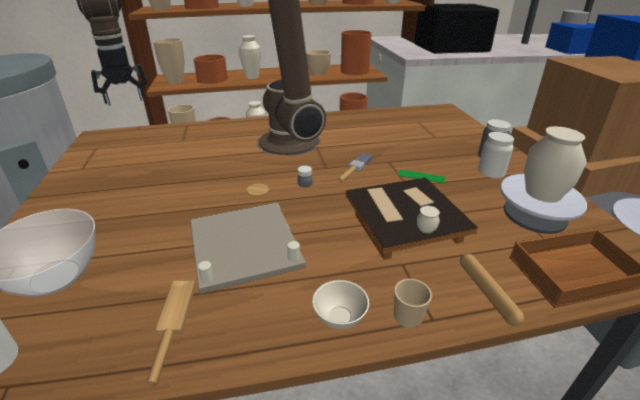

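View pics/side0.png

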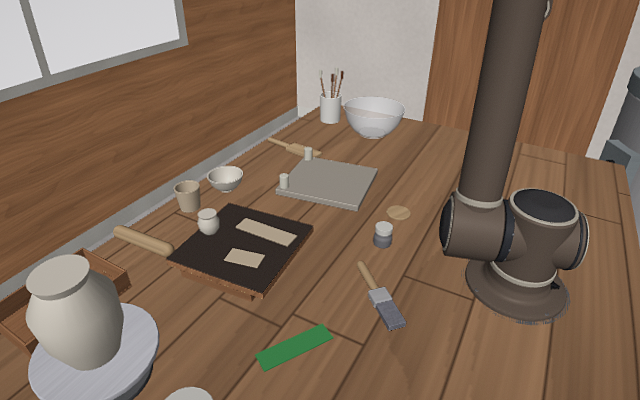

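View pics/wrist0.png

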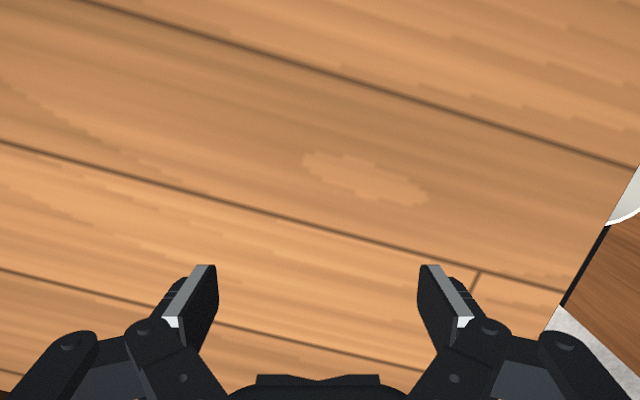

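The scene view shows the long tile at about (384,204), the short tile at (418,197), the bench around (410,212) with the pot at (428,220), and the shelf at (245,243). In the side view they are at (266,232), (245,258), (240,245) and (327,183). The green decoy lies on the table. Next I'll measure the corners.

```bash
cat > m.py <<'E'
from h import *
def quad(mask,seed):
    n,l,st,ce=cv2.connectedComponentsWithStats(mask.astype(np.uint8),connectivity=4)
    i=l[seed[1],seed[0]]; 
    m=(l==i).astype(np.uint8)
    cs,_=cv2.findContours(m,cv2.RETR_EXTERNAL,cv2.CHAIN_APPROX_NONE)
    c=max(cs,key=cv2.contourArea); h=cv2.convexHull(c)
    return i,st[i],ce[i],cv2.approxPolyN(h,4)[0].astype(float),c[:,0].astype(float)
def flood(img,seed,tol):
    im=img.copy(); m=np.zeros((402,642),np.uint8)
    cv2.floodFill(im,m,seed,0,(tol,)*3,(tol,)*3,4|(255<<8)|cv2.FLOODFILL_FIXED_RANGE|cv2.FLOODFILL_MASK_ONLY)
    return m[1:-1,1:-1]>0
E
python3 - <<'E'
from m import *
S={'scene':dict(long=(384,204),short=(418,197),bench=(400,230),shelf=(245,243)),
'side':dict(long=(266,232),short=(245,258),bench=(215,255),shelf=(327,183))}
Z=dict(long=.063,short=.063,bench=.06,shelf=.02)
for n in S:
    c=snap(n)
    for k,s in S[n].items():
        m=flood(c['img'],s,45 if k in('long','short') else 28)
        i,st,ce,q,cn=quad(m,s)
        w=ray(c,q,Z[k]); r=cv2.minAreaRect(ray(c,cn,Z[k])[:,:2].astype(np.float32))
        print(n,k,c['img'][s[1],s[0]],st,'\n',w[:,:2].round(4).tolist(),'\n rect',np.round(r[0],4),np.round(r[1],4),round(r[2],1))
E
```

```text
scene long [191 168 135] [368 188  34  33 522] 
 [[0.6397, 0.2067], [0.6392, 0.1628], [0.4892, 0.1615], [0.4867, 0.203]] 
 rect [0.5642 0.1837] [0.1501 0.0419] 1.2
scene short [194 173 136] [405 188  28  18 244] 
 [[0.5805, 0.3151], [0.5917, 0.2759], [0.5141, 0.2602], [0.5052, 0.2967]] 
 rect [0.5491 0.2863] [0.0795 0.041 ] 12.4
scene bench [49 40 36] [ 346  178  131   79 4297] 
 [[0.7024, 0.3729], [0.7536, 0.113], [0.4801, 0.087], [0.454, 0.351]] 
 rect [0.6047 0.2318] [0.2757 0.2645] 5.3
scene shelf [149 142 127] [ 191  203  115   85 6528] 
 [[0.6955, -0.0378], [0.7357, -0.2799], [0.4764, -0.3205], [0.4407, -0.0849]] 
 rect [ 0.5874 -0.1805] [0.2596 0.2436] 9.0
side long [171 156 135] [236 218  61  28 727] 
 [[0.4892, 0.1589], [0.4896, 0.2064], [0.6373, 0.207], [0.6397, 0.1598]] 
 rect [0.5641 0.1832] [0.1503 0.0462] 0.9
side short [171 157 136] [224 248  41  20 486] 
 [[0.5152, 0.2534], [0.5035, 0.2998], [0.5838, 0.3161], [0.5927, 0.2737]] 
 rect [0.5491 0.2856] [0.0806 0.045 ] 12.0
side bench [51 43 39] [ 166  203  147   90 5858] 
 [[0.4695, 0.1019], [0.4448, 0.3539], [0.7031, 0.3775], [0.7249, 0.1235]] 
 rect [0.5856 0.2385] [0.2589 0.2528] 4.9
side shelf [141 136 126] [ 275  145  103   66 3582] 
 [[0.4777, -0.3219], [0.4311, -0.0619], [0.6803, -0.0215], [0.837, -0.3362]] 
 rect [ 0.6303 -0.1935] [0.3503 0.32  ] 8.9
```

```bash
python3 - <<'E'
from h import *
a=snap('scene')['img'][165:265,330:490]; b=snap('side')['img'][190:310,155:325]
a=cv2.resize(a,None,fx=5,fy=5,interpolation=cv2.INTER_NEAREST);b=cv2.resize(b,None,fx=4.7,fy=4.7,interpolation=cv2.INTER_NEAREST)
cv2.imwrite('pics/za.png',a[:,:,::-1]);cv2.imwrite('pics/zb.png',b[:,:,::-1])
E
```

```text
(no output)
```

View pics/za.png

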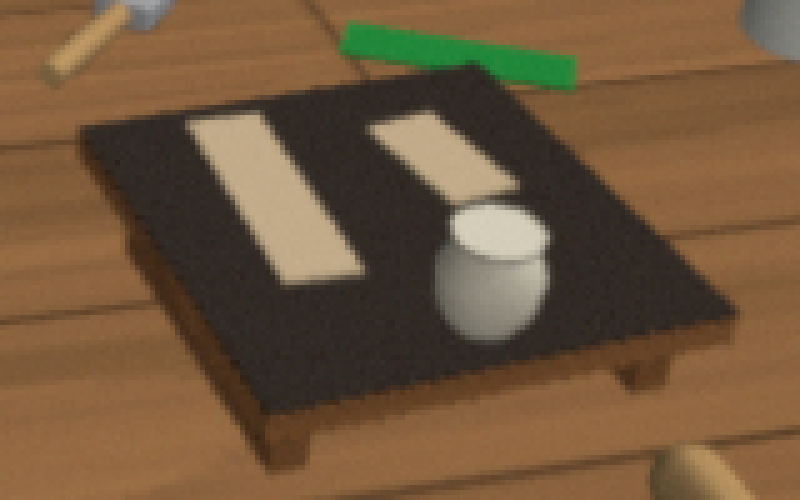

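View pics/zb.png

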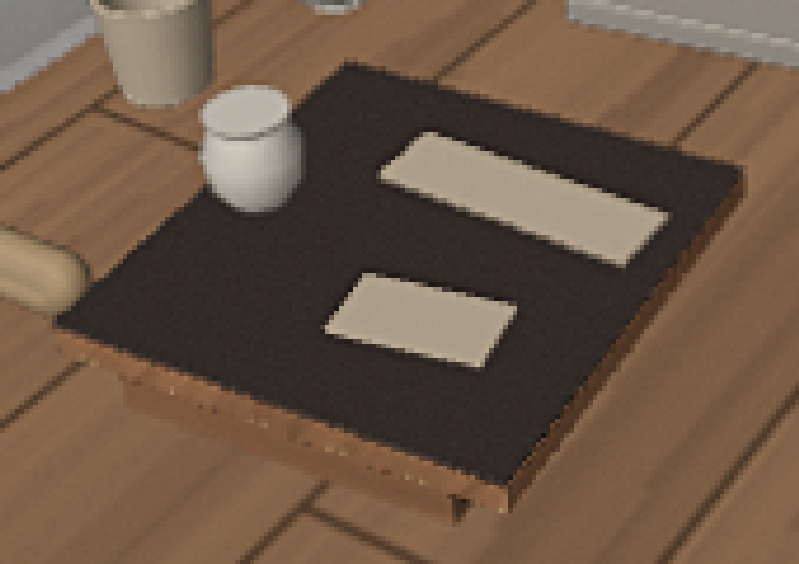

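The crops show all four corners of the dark top cleanly, and the pot is clear of the tile's path. I read the corners by eye as scene (346,191), (426,178), (477.4,227.4), (384,247.4) and side (229.5,203.4), (312.9,226.2), (262.4,293.6), (167.3,258.7).

```bash
python3 - <<'E'
from h import *
for n,p in dict(scene=[(346,191),(426,178),(477.4,227.4),(384,247.4)],side=[(312.9,226.2),(262.4,293.6),(167.3,258.7),(229.5,203.4)]).items():
    c=snap(n); w=ray(c,p,.06)[:,:2]
    e=w[1]-w[0]; b=w[2]-w[3]
    print(n,w.round(4).tolist(),'c',w.mean(0).round(4),'sides',[round(np.linalg.norm(w[i]-w[i-1]),3) for i in range(4)],'yaw',np.degrees([np.arctan2(-e[0],e[1]),np.arctan2(-b[0],b[1])]).round(2))
c=snap('scene'); 
# shelf corners view
a=cv2.resize(c['img'][190:295,175:315],None,fx=5.5,fy=5.5,interpolation=cv2.INTER_NEAREST);cv2.imwrite('pics/zc.png',a[:,:,::-1])
print(sense()['time_s'])
E
```

```text
scene [[0.4833, 0.1032], [0.46, 0.3514], [0.7041, 0.373], [0.7276, 0.1267]] c [0.5937 0.2386] sides [np.float64(0.245), np.float64(0.249), np.float64(0.245), np.float64(0.247)] yaw [5.38 5.46]
side [[0.4757, 0.1063], [0.4515, 0.3534], [0.6974, 0.3731], [0.7193, 0.1282]] c [0.586  0.2402] sides [np.float64(0.245), np.float64(0.248), np.float64(0.247), np.float64(0.246)] yaw [5.58 5.11]
0.5
```

View pics/zc.png

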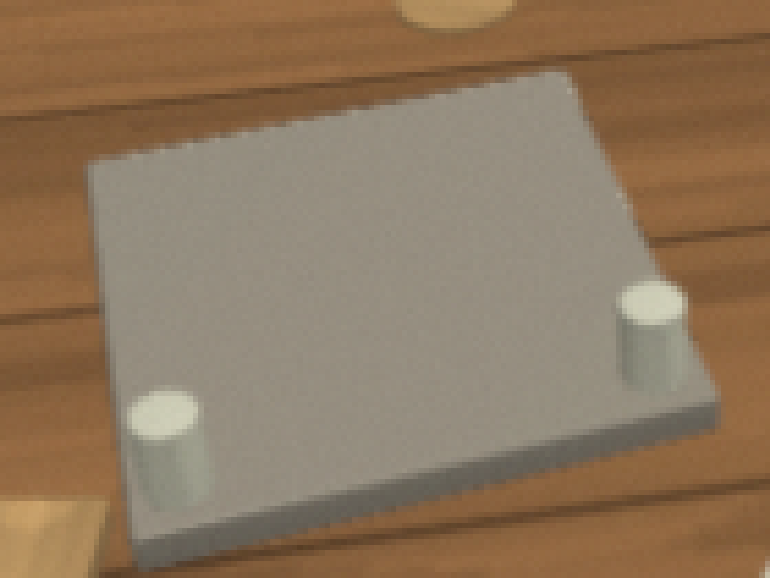

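Measured so far:
- **Bench:** centre about (0.590, 0.239), yaw 5.4°.
- **Long tile:** centre (0.564, 0.1835), yaw about 1°, with its near end 19 mm behind the edge.
- **Shelf:** centre about (0.587, -0.181).

The wrist could turn either way, so I'll test which way joint 6 goes while closing the gripper.

>>> {"api": "step_arm", "payload": {
  "deltas": "-1 0 0 0 0 0 1; -1 0 0 0 0 0 1",
  "force": 40
}}

```text
time_s: 0.75
eef_pos: [0.1455, -0.5044, 0.2313]
eef_rot: [1.0, -0.003, -0.0, 0.0]
ft_force: [-0.8, 0.5, 0.3]
opening: 0.0518
```

```bash
cat >> h.py <<'E'
def st():
    s=sense(); r=R.from_quat(s['eef_rot']); M=r.as_matrix()
    print('t',round(s['time_s'],2),'p',np.round(s['eef_pos'],4),'yaw',np.degrees(np.arctan2(M[1,0],M[0,0])).round(2),'tz',M[:,2].round(3),'q',np.round(s['q'],2),'F',np.round(s['ft_force'],1),'op',round(s['opening'],4))
    return s,M
def go(goal,yaw=None):
    s,M=st(); d=M.T@(np.array(goal)-s['eef_pos'])/.04
    print('units',d.round(2))
    if yaw is not None:
        T=R.from_euler('z',yaw,degrees=True)*R.from_quat([1,0,0,0])
        print('turn',(np.degrees((R.from_matrix(M).inv()*T).as_rotvec())/8).round(2))
E
python3 -c "
from h import *
go([.576,.184,.13],1)"
```

```text
t 0.75 p [ 0.1455 -0.5044  0.2313] yaw -0.38 tz [-0. -0. -1.] q [-1.29  0.13 -0.04  1.41 -0.    1.86] F [-0.8  0.5  0.3] op 0.0518
units [ 10.65 -17.28   2.53]
turn [ 0.    0.   -0.17]
```

>>> {"api": "step_arm", "payload": {
  "deltas": "-1 0 0 0 0 0 -1; -1 0 0 0 0 0 -1; -1 0 0 0 0 0 -1; -1 0 0 0 0 0 -1; -1 0 0 0 0 0 -1; -1 0 0 0 0 0 -1; -1 0 0 0 0 0 -1; -1 0 0 0 0 0 -1; -1 0 0 0 0 0 -1; -1 0 0 0 0 0 -1; -1 0 0 0 0 0 -1; -1 0 0 0 0 0 -1; -1 0 0 0 0 0 -1; -1 0 0 0 0 0 -1; -1 0 0 0 0 0 -1; -1 0 0 0 0 0 -1; -1 0 0 0 0 0 -1; -1 0 0 0 0 0 -1; -1 0 0 0 0 0 -1; -1 0 0 0 0 0 -1"
}}

```text
time_s: 3.25
eef_pos: [0.1455, -0.5044, 0.2319]
eef_rot: [0.131, 0.991, -0.001, 0.0]
ft_force: [-0.4, 1.0, -0.1]
opening: -0.0004
```

```bash
python3 -c "
from h import *
go([.576,.184,.15],181)"
```

```text
t 3.25 p [ 0.1455 -0.5044  0.2319] yaw 164.9 tz [ 0.    -0.001 -1.   ] q [-1.29  0.12 -0.04  1.41  0.   -1.03] F [-0.4  1.  -0.1] op -0.0004
units [-5.91 19.42  2.03]
turn [-0.01  0.   -2.01]
```

>>> {"api": "step_arm", "payload": {
  "deltas": "-1 0 0 0 0 0 -1; -1 0 0 0 0 0 -1; -1 -0.6 0.95 0 0 0 0; -1 -0.6 0.95 0 0 0 0; -1 -0.6 0.95 0 0 0 0; -1 -0.6 0.95 0 0 0 0; -1 -0.6 0.95 0 0 0 0; -1 -0.6 0.95 0 0 0 0; -1 -0.6 0.95 0 0 0 0; -1 -0.6 0.95 0 0 0 0; -1 -0.6 0.95 0 0 0 0; -1 -0.6 0.95 0 0 0 0; -1 -0.6 0.95 0 0 0 0; -1 -0.6 0.95 0 0 0 0; -1 -0.6 0.95 0 0 0 0; -1 -0.6 0.95 0 0 0 0"
}}

```text
time_s: 5.25
eef_pos: [0.4772, 0.0502, 0.2331]
eef_rot: [-0.01, 1.0, -0.002, 0.004]
ft_force: [0.9, -0.4, 0.7]
opening: -0.0003
```

```bash
python3 -c "
from h import *
go([.576,.184,.15],181)"
```

```text
t 5.25 p [0.4772 0.0502 0.2331] yaw -178.84 tz [ 0.008 -0.004 -1.   ] q [ 0.11  0.03 -0.14  1.39 -0.01  0.09] F [ 0.9 -0.4  0.7] op -0.0003
units [-2.52  3.3   2.08]
turn [-0.03  0.06  0.02]
```

>>> {"api": "step_arm", "payload": {
  "deltas": "-1 -0.5 0.65 0 0 0 0; -1 -0.5 0.65 0.2 0 0 0; -1 -0.5 0.65 0.4 0 0 0; -1 -0.5 0.65 0.5 0 0 0; -1 -0.5 0.65 0.6 0 0 0; -1 0 0 0.4 0 0 0"
}}

```text
time_s: 6.0
eef_pos: [0.5802, 0.1902, 0.1481]
eef_rot: [-0.012, 1.0, -0.002, 0.006]
ft_force: [-0.5, -0.3, -0.0]
opening: -0.0001
```

```bash
python3 -c "
from h import *
go([.577,.184,.075],181)
snap('wrist','w1.png');snap('scene','s1.png')"
```

```text
t 6.0 p [0.5802 0.1902 0.1481] yaw -178.57 tz [ 0.012 -0.003 -1.   ] q [ 0.32  0.29 -0.02  1.25 -0.01  0.3 ] F [-0.5 -0.3 -0. ] op -0.0001
units [ 0.11 -0.15  1.83]
turn [-0.03  0.09  0.05]
```

View pics/w1.png

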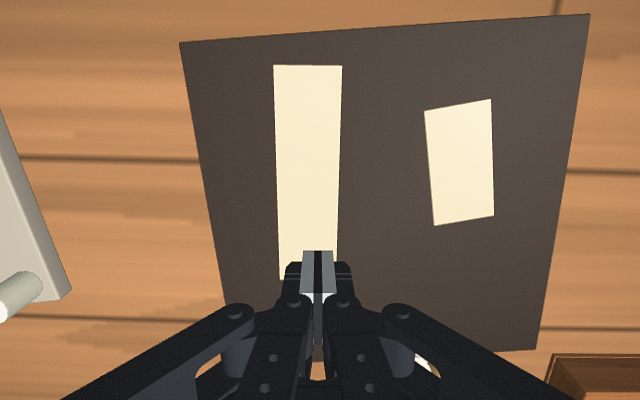

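The wrist view shows the bench's front edge running from (180,43) to (590,15). The tile's near end is at (274,66)–(342,66), and the closed fingertips are over its far half at (318,252). I'll cast these points to check.

```bash
python3 -c "
from h import *
c=snap('wrist')
print(ray(c,[(180,43),(590,15),(536,349)],.06).round(4)); print(ray(c,[(273,65),(342,65),(338,252),(280,278)],.063).round(4))"
```

```text
[[0.476  0.1014 0.06  ]
 [0.4539 0.3482 0.06  ]
 [0.6999 0.3707 0.06  ]]
[[0.4876 0.1584 0.063 ]
 [0.4866 0.2006 0.063 ]
 [0.6133 0.2035 0.063 ]
 [0.636  0.1612 0.063 ]]
```

>>> {"api": "step_arm", "payload": {
  "deltas": "-1 0.1 -0.15 0.6 0 0.1 0; -1 0 0 0.6 0 0 0; -1 0 0 0.45 0 0 0; -1 0 0 0 0 0 0"
}}

```text
time_s: 6.65
eef_pos: [0.5759, 0.1788, 0.0885]
eef_rot: [-0.01, 1.0, -0.001, 0.003]
ft_force: [-0.2, -0.2, 0.2]
opening: -0.0003
```

```bash
python3 -c "
from h import *
go([.577,.184,.063],181)"
```

```text
t 6.65 p [0.5759 0.1788 0.0885] yaw -178.91 tz [ 0.005 -0.003 -1.   ] q [ 0.3   0.3  -0.13  1.13 -0.    0.28] F [-0.2 -0.2  0.2] op -0.0003
units [-0.03  0.13  0.64]
turn [-0.02  0.04  0.01]
```

>>> {"api": "step_arm", "payload": {
  "deltas": "-1 0 0.1 0.4 0 0 0; -1 0 0 0.15 0 0 0; -1 0 0 0.08 0 0 0"
}}

```text
time_s: 7.02
eef_pos: [0.5775, 0.1827, 0.0655]
eef_rot: [-0.009, 1.0, -0.001, 0.005]
ft_force: [0.4, 0.6, 0.7]
opening: -0.0001
```

```bash
python3 -c "
from h import *
go([.577,.184,.063],181)"
```

```text
t 7.03 p [0.5775 0.1827 0.0655] yaw -178.96 tz [ 0.01  -0.001 -1.   ] q [ 0.31  0.32 -0.17  1.08 -0.    0.29] F [0.4 0.6 0.7] op -0.0001
units [0.01 0.03 0.06]
turn [-0.01  0.07  0.  ]
```

>>> {"api": "step_arm", "payload": {
  "deltas": "-1 0 0 0.05 0 0 0; -1 0 0 0.05 0 0 0"
}}

```text
time_s: 7.28
eef_pos: [0.5776, 0.1828, 0.063]
eef_rot: [-0.009, 1.0, -0.0, 0.005]
ft_force: [-7.7, -1.8, 20.6]
opening: 0.0002
```

>>> {"api": "step_arm", "payload": {
  "deltas": "-1 0 0 0.06 0 0 0"
}}

```text
time_s: 7.4
eef_pos: [0.5776, 0.1828, 0.063]
eef_rot: [-0.009, 1.0, -0.0, 0.006]
ft_force: [-8.8, -3.2, 17.9]
opening: -0.0002
```

Contact is at about 18 N. I'll drag towards the robot for about 57 mm, starting with a short test.

>>> {"api": "step_arm", "payload": {
  "deltas": "-1 0.2 0 0.05 0 0 0; -1 0.2 0 0.05 0 0 0"
}}

```text
time_s: 7.65
eef_pos: [0.5663, 0.1835, 0.0631]
eef_rot: [-0.009, 1.0, 0.001, 0.012]
ft_force: [3.8, -0.7, 5.8]
opening: 0.0002
```

```bash
python3 -c "
from h import *
go([.52,.182,.063],181)
c=snap('wrist','w2.png')"
```

```text
t 7.65 p [0.5663 0.1835 0.0631] yaw -178.98 tz [ 0.023  0.002 -1.   ] q [ 0.32  0.29 -0.21  1.05 -0.01  0.3 ] F [ 3.8 -0.7  5.8] op 0.0002
units [ 1.16 -0.02 -0.02]
turn [0.01 0.17 0.  ]
```

View pics/w2.png

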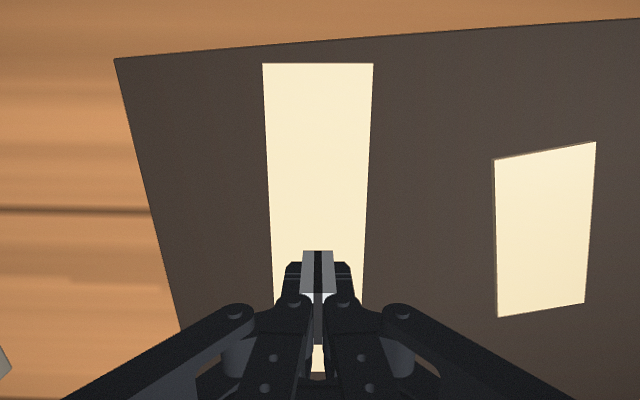

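The near end is now at (262–373, 64) and the front edge is at about (318,42). I'll compute how far it moved.

```bash
python3 -c "
from h import *
c=snap('wrist')
print(ray(c,[(115,58),(640,18)],.06).round(4)); print(ray(c,[(262,64),(373,64)],.063).round(4))"
```

```text
[[0.4767 0.1031 0.06  ]
 [0.4583 0.3036 0.06  ]]
[[0.4783 0.1605 0.063 ]
 [0.4775 0.2026 0.063 ]]
```

>>> {"api": "step_arm", "payload": {
  "deltas": "-1 0.2 0 0.07 0 0.05 0; -1 0.2 0 0.07 0 0.05 0"
}}

```text
time_s: 8.0
eef_pos: [0.5569, 0.1845, 0.0631]
eef_rot: [-0.009, 1.0, 0.002, 0.013]
ft_force: [5.6, -0.7, 8.4]
opening: 0.0002
```

```bash
python3 -c "
from h import *
go([.52,.182,.063],181)
c=snap('wrist','w3.png')"
```

```text
t 8.0 p [0.5569 0.1845 0.0631] yaw -179.0 tz [ 0.025  0.004 -1.   ] q [ 0.32  0.27 -0.23  1.04 -0.    0.3 ] F [ 5.6 -0.7  8.4] op 0.0002
units [ 0.92 -0.05 -0.02]
turn [0.03 0.18 0.  ]
```

View pics/w3.png

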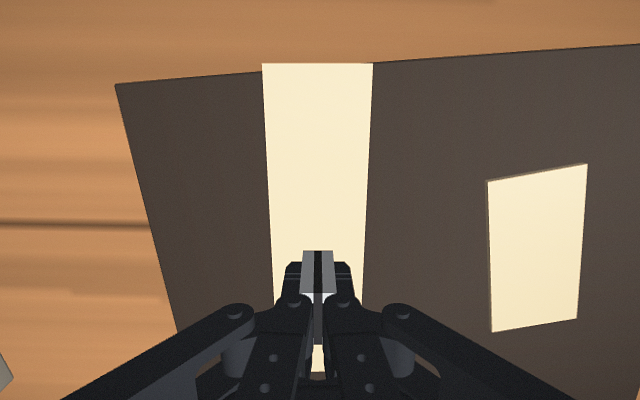

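The tile follows the fingers without turning, and its near end, at row 63, has just reached the edge. I'll carry on.

>>> {"api": "step_arm", "payload": {
  "deltas": "-1 0.25 -0.02 0.08 0 0.1 0; -1 0.25 -0.02 0.08 0 0.1 0; -1 0.25 -0.02 0.08 0 0.1 0; -1 0.25 -0.02 0.08 0 0.1 0"
}}

```text
time_s: 8.55
eef_pos: [0.5328, 0.1844, 0.0631]
eef_rot: [-0.008, 1.0, 0.006, 0.003]
ft_force: [5.3, -0.4, 9.9]
opening: 0.0002
```

```bash
python3 -c "
from h import *
go([.5185,.182,.063],181)
"
```

```text
t 8.55 p [0.5328 0.1844 0.0631] yaw -179.04 tz [ 0.006  0.012 -1.   ] q [ 0.33  0.24 -0.27  1.05  0.01  0.31] F [ 5.3 -0.4  9.9] op 0.0002
units [ 0.36 -0.05 -0.  ]
turn [ 0.08  0.04 -0.  ]
```

>>> {"api": "step_arm", "payload": {
  "deltas": "-1 0.25 0 0.08 0 0.05 0; -1 0.25 0 0.08 0 0.05 0; -1 0 0 0 0 0 0; -1 0 0 -0.5 0 0 0; -1 0 0 -0.8 0 0 0; -1 0 0 0 0 0 0"
}}

```text
time_s: 9.3
eef_pos: [0.5205, 0.185, 0.1169]
eef_rot: [-0.008, 1.0, 0.008, 0.005]
ft_force: [0.2, -0.4, 0.0]
opening: -0.0004
```

```bash
python3 -c "
from h import *
st()
c=snap('wrist','w4.png')"
```

```text
t 9.3 p [0.5205 0.185  0.1169] yaw -179.06 tz [ 0.011  0.015 -1.   ] q [ 0.34  0.19 -0.22  1.15  0.01  0.32] F [ 0.2 -0.4  0. ] op -0.0004
```

View pics/w4.png

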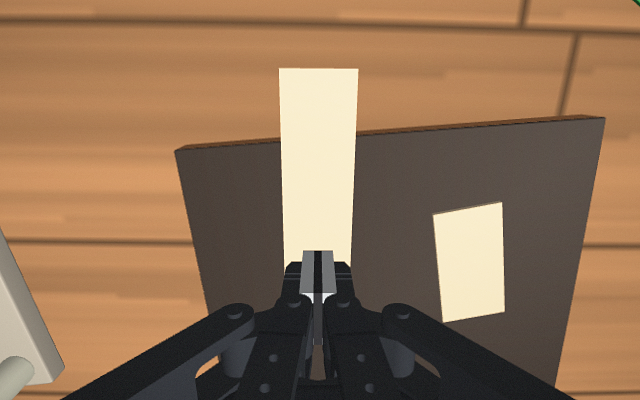

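The tile now sticks out, with its near end at (279–358, 69) and the edge at (176,151)–(604,118). I'll measure both.

```bash
python3 -c "
from h import *
c=snap('wrist')
print(ray(c,[(176,151),(604,118),(281,142),(356,136)],.06).round(4)); print(ray(c,[(279,69),(358,69),(352,230),(284,230)],.063).round(4))
go([.448,.181,.12],181)"
```

```text
[[0.4767 0.1038 0.06  ]
 [0.454  0.3476 0.06  ]
 [0.4708 0.1638 0.06  ]
 [0.4668 0.2062 0.06  ]]
[[0.432  0.1636 0.063 ]
 [0.4313 0.2051 0.063 ]
 [0.5232 0.2063 0.063 ]
 [0.5237 0.165  0.063 ]]
t 9.4 p [0.519  0.1845 0.1142] yaw -179.06 tz [ 0.007  0.014 -1.   ] q [ 0.34  0.19 -0.22  1.15  0.01  0.32] F [-0.6 -0.7 -0.7] op -0.0001
units [ 1.77 -0.06 -0.16]
turn [ 0.1   0.05 -0.01]
```

It sticks out 37 mm, centred on y about 0.1845. I'll open the gripper to about 64 mm and move over the end to x about 0.446.

>>> {"api": "step_arm", "payload": {
  "deltas": "0.5 0.5 0 -0.1 0 0 0; 0.5 0.6 0 0 0 0 0; 0.5 0.6 0 0 0.1 0.1 -0.1; 0.5 0.1 0 0 0 0 -0.1; 0.5 0 0 0 0 0 0"
}}

```text
time_s: 10.02
eef_pos: [0.4396, 0.1822, 0.1145]
eef_rot: [-0.024, 1.0, -0.002, -0.007]
ft_force: [0.4, -0.4, 0.2]
opening: 0.0642
```

```bash
python3 -c "
from h import *
go([.446,.1845,.046],181)
c=snap('wrist','w5.png')"
```

```text
t 10.03 p [0.4396 0.1822 0.1145] yaw -177.31 tz [-0.015 -0.004 -1.   ] q [ 0.39  0.07 -0.36  1.16  0.    0.34] F [ 0.4 -0.4  0.2] op 0.0642
units [-0.19  0.05  1.71]
turn [-0.02 -0.11  0.21]
```

View pics/w5.png

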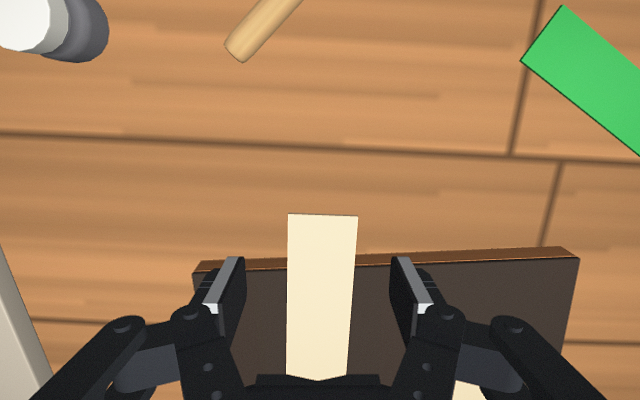

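The tile end, (288–358, 215), sits between the fingers at columns 240 and 395. I'll go down in stages.

>>> {"api": "step_arm", "payload": {
  "deltas": "0.5 -0.15 0.05 0.4 0 -0.1 0.2; 0.5 -0.05 0 0.5 0 0 0; 0.5 0 0 0 0 0 0"
}}

```text
time_s: 10.45
eef_pos: [0.4499, 0.1849, 0.078]
eef_rot: [-0.009, 1.0, -0.001, 0.001]
ft_force: [0.1, -1.1, -0.1]
opening: 0.064
```

```bash
python3 -c "
from h import *
go([.446,.1845,.046],181)
c=snap('wrist','w6.png')"
```

```text
t 10.45 p [0.4499 0.1849 0.078 ] yaw -179.02 tz [ 0.002 -0.003 -1.   ] q [ 0.39  0.1  -0.41  1.06 -0.    0.37] F [ 0.1 -1.1 -0.1] op 0.064
units [ 0.1  -0.01  0.8 ]
turn [-0.02  0.01 -0.  ]
```

View pics/w6.png

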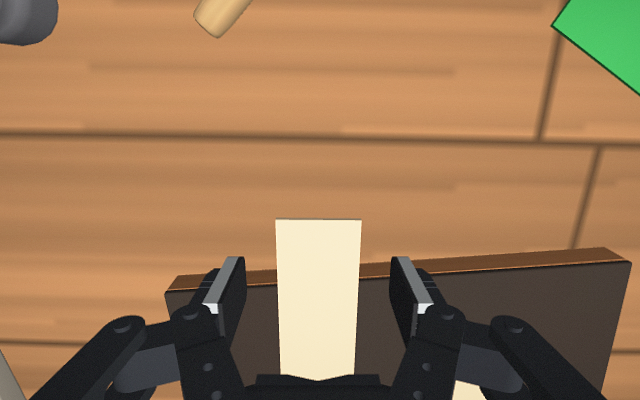

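>>> {"api": "step_arm", "payload": {
  "deltas": "0.5 0.12 0 0.2 0 0 0; 0.5 0 0 0.3 0 0 0; 0.5 0 0 0.25 0 0 0; 0.5 0 0 0 0 0 0"
}}

```text
time_s: 11.0
eef_pos: [0.4464, 0.1852, 0.0483]
eef_rot: [-0.008, 1.0, -0.001, 0.003]
ft_force: [0.3, -0.3, 0.1]
opening: 0.064
```

```bash
python3 -c "
from h import *
go([.446,.1845,.046],181)
c=snap('wrist','w7.png')"
```

```text
t 11.0 p [0.4464 0.1852 0.0483] yaw -179.03 tz [ 0.005 -0.001 -1.   ] q [ 0.4   0.11 -0.46  0.99 -0.    0.38] F [ 0.3 -0.3  0.1] op 0.064
units [ 0.01 -0.02  0.06]
turn [-0.01  0.04 -0.  ]
```

View pics/w7.png

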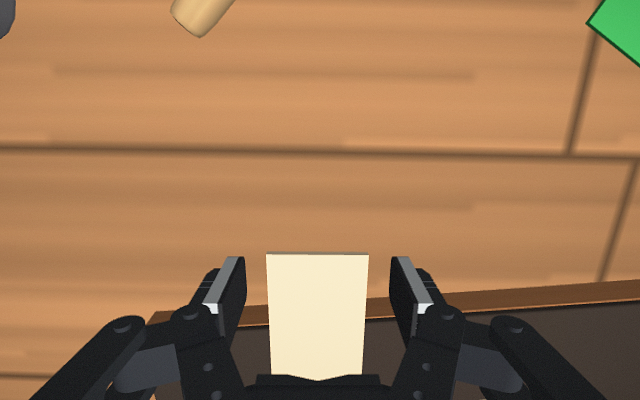

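The tile is centred between the pads, with clearance to the bench edge. I'll go down 2 mm and close on it.

>>> {"api": "step_arm", "payload": {
  "deltas": "0.5 0 0 0.05 0 0 0; -1 0 0 0 0 0 0; -1 0 0 0 0 0 0; -1 0 0 0 0 0 0; -1 0 0 0 0 0 0; -1 0 0 0 0 0 0; -1 0 0 0 0 0 0",
  "force": 50
}}

```text
time_s: 11.92
eef_pos: [0.4473, 0.1856, 0.0476]
eef_rot: [-0.008, 1.0, -0.0, 0.004]
ft_force: [-0.1, 1.2, -0.4]
opening: 0.04
```

```bash
python3 -c "
from h import *
st()
c=snap('wrist','w8.png')"
```

```text
t 11.93 p [0.4473 0.1856 0.0476] yaw -179.03 tz [ 0.007 -0.001 -1.   ] q [ 0.4   0.11 -0.47  0.99 -0.    0.38] F [-0.1  1.2 -0.4] op 0.04
```

View pics/w8.png

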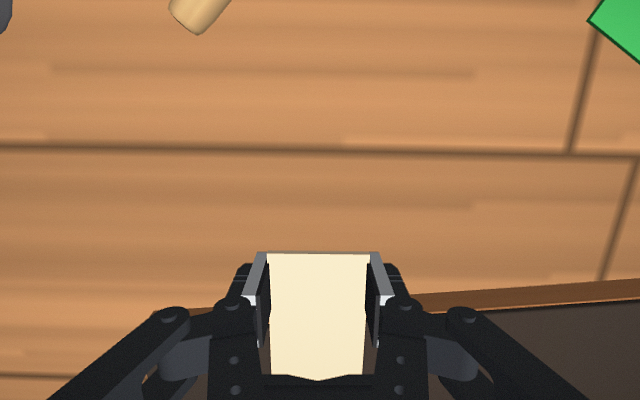

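The tile is gripped between the pads at an opening of about 40 mm. I'll lift slowly.

>>> {"api": "step_arm", "payload": {
  "deltas": "-1 0 0 -0.2 0 0 0; -1 0 0 -0.3 0 0 0; -1 0 0 -0.4 0 0 0; -1 0 0 -0.5 0 0 0; -1 0 0 -0.5 0 0 0; -1 0 0 -0.5 0 0 0; -1 0 0 -0.2 0 0 0; -1 0 0 0 0 0 0"
}}

```text
time_s: 12.98
eef_pos: [0.447, 0.1859, 0.1598]
eef_rot: [-0.008, 1.0, 0.0, 0.005]
ft_force: [0.3, 0.3, -0.4]
opening: 0.0399
```

```bash
python3 -c "
from h import *
st()
c=snap('side','d9.png');cv2.imwrite('pics/d9z.png',cv2.resize(c['img'][120:320,150:450],None,fx=2.6,fy=2.6)[:,:,::-1])"
```

```text
t 12.97 p [0.447  0.1859 0.1598] yaw -179.03 tz [ 0.01   0.001 -1.   ] q [ 0.4   0.05 -0.28  1.23 -0.    0.38] F [ 0.3  0.3 -0.4] op 0.0399
```

View pics/d9z.png

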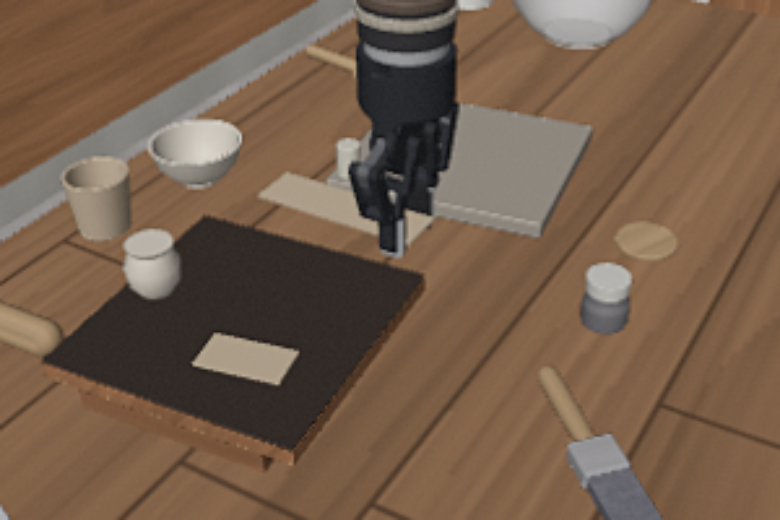

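The tile hangs level in the grip and the short tile hasn't moved. I'll refine the shelf centre and move across.

```bash
python3 -c "
from h import *
c=snap('scene')
w=ray(c,np.array([(88,162),(570,70),(720,400),(133,540)])/5.5+[174.5,189.5],.02)
print(w.round(4),w.mean(0).round(4))
go(w.mean(0)-[.06,0,-.13],181)"
```

```text
[[ 0.4764 -0.3192  0.02  ]
 [ 0.4424 -0.0818  0.02  ]
 [ 0.6979 -0.0465  0.02  ]
 [ 0.7318 -0.2808  0.02  ]] [ 0.5871 -0.1821  0.02  ]
t 13.07 p [0.4466 0.1857 0.1588] yaw -179.03 tz [ 0.009  0.    -1.   ] q [ 0.4   0.05 -0.28  1.23 -0.    0.38] F [-0.1  0.4 -1.4] op 0.0399
units [-1.86 -9.23  0.23]
turn [ 0.    0.06 -0.  ]
```

>>> {"api": "step_arm", "payload": {
  "deltas": "-1 0 -0.3 0 0 0 0; -1 -0.1 -0.6 0 0 0 0; -1 -0.15 -0.8 0 0 0 0; -1 -0.15 -0.8 0 0 0 0; -1 -0.15 -0.8 0 0 0 0; -1 -0.15 -0.8 0 0 0 0; -1 -0.15 -0.8 0 0 0 0; -1 -0.15 -0.8 0 0 0 0; -1 -0.15 -0.8 0 0 0 0; -1 -0.15 -0.8 0 0 0 0; -1 -0.15 -0.8 0 0 0 0; -1 -0.15 -0.5 0 0 0 0; -1 -0.1 -0.2 0 0 0 0; -1 0 0 0 0 0 0"
}}

```text
time_s: 14.82
eef_pos: [0.5142, -0.1834, 0.1495]
eef_rot: [-0.007, 1.0, -0.001, -0.004]
ft_force: [-0.0, 0.5, -0.8]
opening: 0.04
```

```bash
python3 -c "
from h import *
go([.5271,-.182,.06],181)
c=snap('wrist','w10.png')"
```

```text
t 14.82 p [ 0.5142 -0.1834  0.1495] yaw -179.14 tz [-0.009 -0.001 -1.   ] q [-0.34  0.18 -0.15  1.24 -0.   -0.36] F [-0.   0.5 -0.8] op 0.04
units [-0.34  0.03  2.24]
turn [-0.01 -0.06 -0.02]
```

View pics/w10.png

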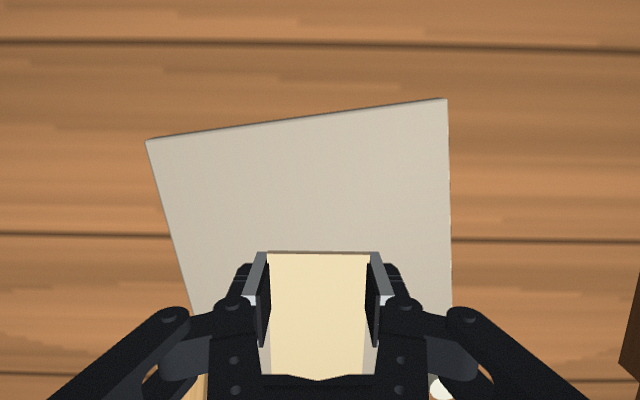

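The tile is still square in the grip over the shelf, whose near corners are at (146,142) and (447,98). I'll lower it.

>>> {"api": "step_arm", "payload": {
  "deltas": "-1 -0.2 0 0.5 0 0 0; -1 -0.14 0.03 0.6 0 0 0; -1 0 0 0.6 0 0 0; -1 0 0 0.5 0 0 0; -1 0 0 0.3 0 0 0; -1 0 0 0 0 0 0"
}}

```text
time_s: 15.62
eef_pos: [0.5273, -0.1756, 0.0483]
eef_rot: [-0.012, 1.0, -0.0, -0.004]
ft_force: [-0.6, 0.3, -0.0]
opening: 0.0399
```

```bash
python3 -c "
from h import *
go([.5271,-.182,.02],181)
c=snap('scene','s11.png');cv2.imwrite('pics/s11z.png',cv2.resize(c['img'][120:310,150:390],None,fx=3,fy=3)[:,:,::-1])
print(ray(snap('wrist'),[(146,142)],.02))"
```

```text
t 15.62 p [ 0.5273 -0.1756  0.0483] yaw -178.65 tz [-0.007 -0.    -1.   ] q [-0.32  0.25 -0.3   1.03 -0.   -0.34] F [-0.6  0.3 -0. ] op 0.0399
units [ 0.   -0.16  0.71]
turn [-0.   -0.05  0.04]
[[ 0.47601939 -0.26241436  0.02      ]]
```

View pics/s11z.png

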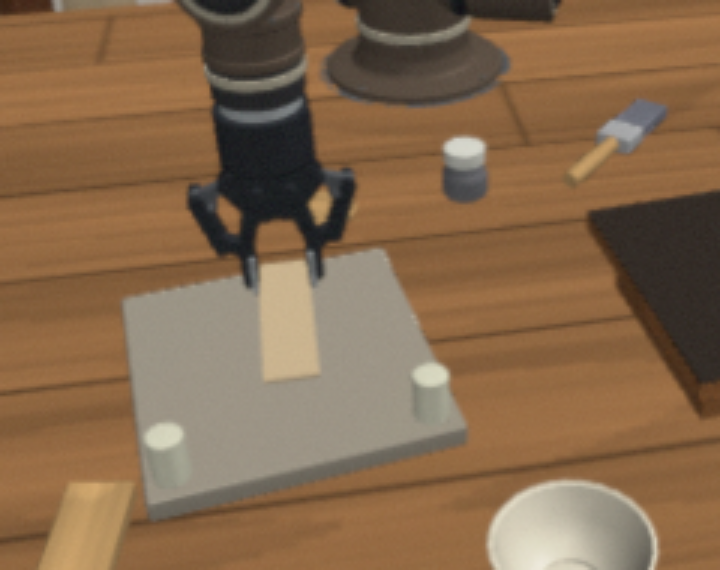

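The tile is level over the middle of the shelf, with its ends at about (285,265) and (290,380) in the crop. I'll lower it gently until the tips touch.

>>> {"api": "step_arm", "payload": {
  "deltas": "-1 0 -0.12 0.3 0 0 0; -1 0 0 0.2 0 0 0; -1 0 0 0.1 0 0 0; -1 0 0 0 0 0 0"
}}

```text
time_s: 16.23
eef_pos: [0.5292, -0.1819, 0.0253]
eef_rot: [-0.011, 1.0, -0.001, -0.001]
ft_force: [-0.3, -0.9, -1.4]
opening: 0.0402
```

>>> {"api": "step_arm", "payload": {
  "deltas": "-1 0 0 0.05 0 0 0; -1 0 0 0.05 0 0 0"
}}

```text
time_s: 16.48
eef_pos: [0.5294, -0.1819, 0.0215]
eef_rot: [-0.011, 1.0, -0.001, -0.001]
ft_force: [0.0, 0.1, -1.5]
opening: 0.04
```

```bash
python3 -c "
from h import *
go([.5271,-.182,.02],181)
"
```

```text
t 16.48 p [ 0.5294 -0.1819  0.0215] yaw -178.69 tz [-0.002 -0.002 -1.   ] q [-0.33  0.27 -0.33  0.97 -0.   -0.35] F [ 0.   0.1 -1.5] op 0.04
units [ 0.06 -0.    0.04]
turn [-0.01 -0.02  0.04]
```

>>> {"api": "step_arm", "payload": {
  "deltas": "-1 0 0 0.04 0 0 0; -1 0 0 0.04 0 0 0"
}}

```text
time_s: 16.73
eef_pos: [0.5296, -0.182, 0.0186]
eef_rot: [-0.011, 1.0, -0.001, -0.001]
ft_force: [-4.5, 1.0, 12.8]
opening: 0.0401
```

>>> {"api": "step_arm", "payload": {
  "deltas": "-1 0 0 0.03 0 0 0"
}}

```text
time_s: 16.85
eef_pos: [0.5296, -0.182, 0.0186]
eef_rot: [-0.011, 1.0, -0.001, -0.001]
ft_force: [-6.0, 1.0, 13.5]
opening: 0.04
```

The fingertips touch the shelf at 13 N. I'll back off 1–2 mm and open gently.

>>> {"api": "step_arm", "payload": {
  "deltas": "-1 0 0 -0.04 0 0 0; -1 0 0 0 0 0 0; 0.15 0 0 0 0 0 0; 0.15 0 0 0 0 0 0; 0.4 0 0 0 0 0 0; 0.4 0 0 0 0 0 0; 0.4 0 0 0 0 0 0"
}}

```text
time_s: 17.73
eef_pos: [0.5299, -0.182, 0.0202]
eef_rot: [-0.011, 1.0, -0.001, -0.0]
ft_force: [-1.5, 0.1, -0.4]
opening: 0.0599
```

```bash
python3 -c "
from h import *
st()
c=snap('wrist','w12.png')
"
```

```text
t 17.73 p [ 0.5299 -0.182   0.0202] yaw -178.68 tz [-0.    -0.002 -1.   ] q [-0.33  0.27 -0.33  0.97 -0.   -0.35] F [-1.5  0.1 -0.4] op 0.0599
```

View pics/w12.png

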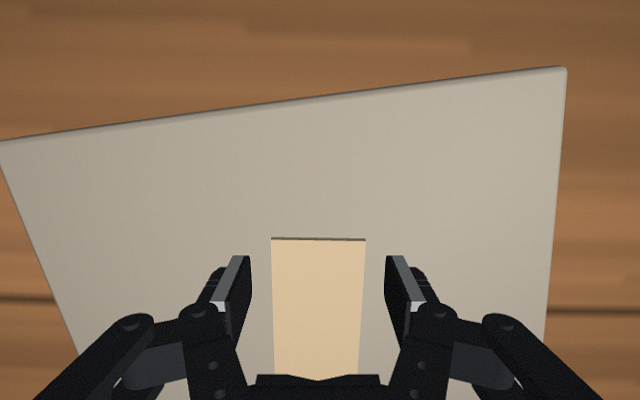

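The tile is free of both fingers, with its near end at (271–366, 239) on the shelf. I'll retreat upward and check from the fixed cameras.

>>> {"api": "step_arm", "payload": {
  "deltas": "0.4 0 0 -0.2 0 0 0; 0.4 0 0 -0.4 0 0 0; 0.4 0 0 -0.8 0 0 0; 0.4 0 0 -1 0 0 0; 0.4 0.5 0 -1 0 0 0; 0.4 1 0 -0.8 0 0 0; 0.4 1 0 -0.5 0 0 0; 0.4 0 0 0 0 0 0; 0.4 0 0 0 0 0 0"
}}

```text
time_s: 18.9
eef_pos: [0.4287, -0.1842, 0.2236]
eef_rot: [-0.012, 1.0, -0.003, 0.004]
ft_force: [-0.2, -0.3, -0.6]
opening: 0.0601
```

```bash
python3 - <<'E'
from m import *
st()
c=snap('scene','s13.png');cv2.imwrite('pics/s13z.png',cv2.resize(c['img'][150:310,150:450],None,fx=2.6,fy=2.6)[:,:,::-1])
s=tuple(int(v) for v in (245,240))
for s in [(245,238),(418,197)]:
    m=flood(c['img'],s,40); i,stt,ce,q,cn=quad(m,s); r=cv2.minAreaRect(ray(c,cn,.063 if s[0]>400 else .023)[:,:2].astype(np.float32)); print(stt,r)
E
```

```text
t 18.9 p [ 0.4287 -0.1842  0.2236] yaw -178.66 tz [ 0.008 -0.006 -1.   ] q [-0.4   0.01 -0.18  1.37 -0.   -0.43] F [-0.2 -0.3 -0.6] op 0.0601
[234 219  22  42 781] ((0.5876441597938538, -0.1803056299686432), (0.1565728485584259, 0.04800650104880333), 0.9755802750587463)
[405 188  28  17 241] ((0.5488658547401428, 0.28606390953063965), (0.07884787023067474, 0.04073173552751541), 12.109969139099121)
```

View pics/s13z.png

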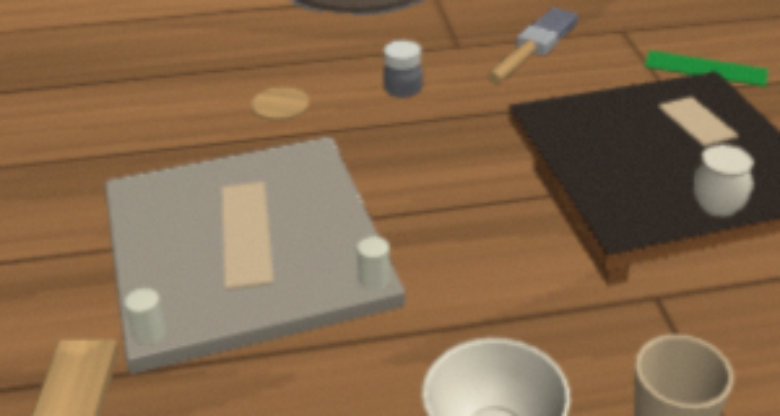

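The tile lies flat in the middle of the shelf, ends at about (244,184) and (248,287) in the crop, at (0.588, -0.180). The shelf centre is (0.587, -0.182). The short tile hasn't moved and the arm is clear, so I'll hand in.

```bash
python3 -c "
from h import *
print(job_done())"
```

```text
the job is handed in; nothing more can be done
None
```

The long tile is lying flat in the middle of the kiln shelf, and the job is handed in at about 19 s of the 51 s allowed. `job_done()` reports no verdict, so the result rests on my own checks.

- **Slide:** I pressed on the tile with closed fingers at about 6 to 20 N. I drew it towards the robot until its end stuck out 37 mm over the bench's front edge.
- **Grip and lift:** I gripped that end across its width at 50 N, lifted it about 110 mm and carried it over the shelf, where it stayed level.
- **Setting down:** I lowered it until the fingertips touched the shelf with 13 N, backed off 1 to 2 mm and let go. The tile's underside was then roughly 1 cm above the shelf, estimated from the grip height.
- **Last checks (scene camera):** The tile's centre was at (0.588, -0.180) against a shelf centre of (0.587, -0.182), about 2 mm off. It looked flat, and the arm was clear at a height of 0.22 m. The short tile was within 1 mm of its starting position.
- **Disagreements:** My hand-read bench corners gave a centre x that differed by 8 mm between the scene and side cameras. I used the mean, and the wrist view then put the front edge within about 2 mm of it. In the last check the tile's outline measured about 6 mm too long and too wide, probably because the colour mask spilled over the edges.

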